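Put the finished cover disc away in the chest drawer with the cranked scraper

ROBOT

A 6-joint arm with a two-finger parallel gripper is mounted at the origin on a cart in front of the work surface, level with it; the furniture and walls round the work are solid. World frame = base frame: x ahead of the robot, y to its left, z up, the work surface at z = 0. Lengths are in m, angles in rad, forces in N, time in s.
With the tool pointing down it reaches from about 0.35 to 0.775 m from the base axis. Payload 7.3 kg.
Tool frame: the origin (TCP) lies at the very end of the fingers, on their centre line; the grasp point (between the pads) lies 19 mm behind it; z points along the fingers, y is the line along which they close (so a half turn about z gives the same grasp; the last joint's range is limited). The gripper opens to 92 mm and grips with 3 to 60 N. Pads are 19 mm wide; open, the fingers measure 130 mm over their backs; the gripper's body (75 mm by 190 mm) begins 47 mm behind the grasp point.
Start: joints at [-1.279, 0.342, 1.524, -0, 1.275, -0.146], TCP at [0.223, -0.475, 0.227] pointing down, gripper open.
Joint ranges: [-2.53, 2.53], [-0.77, 2.02], [0.04, 2.7], [-1, 4.14], [0.28, 2.66], [-3.11, 3.11]. Speed limits (rad/s): [2.57, 2.57, 3.14, 3.14, 3.14, 3.14].

INTERFACE

Orientations are given as [roll, pitch, yaw] about the fixed x, y, z axes, in that order (R = Rz(yaw) Ry(pitch) Rx(roll)).
In Python, from cell import robot gives the robot as it stands.
- The arm moves only by the tool apply_moves, never from a script. Its argument "rows" is a list of rows, each an object with "xyz": the shift along the tool's x, y, z in mm, a list of three; "turn": the turn about the tool's z in rad. A call has 1 to 10 rows; each row shifts and turns the commanded pose from where the row before left it, along the tool's axes as they then stand; what a row does not reach is not made up. A row lasts 1/8 s, in which the tool goes at most 62.5 mm and 10.7 degrees, less where a joint would pass 70% of its speed; a pose out of reach is approached as far as the arm can. A call with a gripper value outside its range is refused whole. "gripper" is the opening, from 0 (shut) to 1 (fully open), set as the call begins (left out, the last holds). The fingers move at their own pace and stop on an object; "newtons" is the grip in N (left out, the last holds). Time passes only in rows, so rows that do not move let the fingers close. It gives the time, the measured TCP pose, the force and the opening at its end, in the units of the state.
- robot.observe(): the state, without advancing time (a new reading comes with each control period).
- robot.read_camera(name): name is "side" or "top" or "wrist"; returns a dict with "frame" (400x640x3 uint8, blue, green, red), "mtx" (3x3 intrinsics, pixels), "distortion" ([k1, k2, p1, p2, k3] as OpenCV has them; the pictures are not rectified), "R" (3x3) and "t" (3): a world point X has camera coordinates R X + t; the wrist camera has in their place "T_tool_cam" (4x4, takes a point from camera to tool coordinates, whose origin is the TCP and whose axes are the flange's). Camera axes: x right, y down, z forward; pixel columns grow to the right and rows downward; lengths in m; the calibration is good to about 2 mm. A picture is of the moment at which its call begins: read the wrist's pose just before it. There is no depth.
- robot.hand_in(): hands the job in, once; it reports no verdict.
The state is a dict: "time": time; "qpos": joint angles; "qvel": joint speeds; "joint_efforts": joint torques, N m; "tool_pos": TCP position; "tool_rot": TCP orientation; "contact_force": force on the tool from outside, world axes, zero at the start; "torque": the same for the moment, N m; "opening": finger opening in m.
Only numpy, scipy, OpenCV 4.12 (cv2) and the standard library are available. Lean on these libraries where they do the work, as an engineer would, in place of code of your own. Each camera call takes 0.05 s, during which the arm holds its last target. There are 200 camera calls.

TASK

Pull the drawer of the small grey chest fully open, slide the cranked scraper's blade under the flat cover disc, pushing towards the two stop pins that keep it from running away, and carry the disc on the blade to the drawer. Tip the blade so that the disc slides down gently into the drawer and lies flat, same face up; do not touch the disc with the fingers and do not drop it. Lay the scraper back on the worktop with its blade flat, push the drawer fully shut, and leave the other loose things where they stand.

Things in the scene. Friction and masses are not known exactly. Their poses are not given: they have to be found in the camera images.
- drawer (a joint): how far the chest's only drawer is pulled out (m): 0 = shut, 0.135 = fully out. Plain slide without spring or latch, some 2 N of friction; stays where it is left. Its side walls are 4 mm thick, tops 44 mm above the worktop; its front is 12 mm thick, top 57 mm above the worktop: the blade must come in over these, nose down.
- chest: low grey sheet-steel chest with one drawer, fixed on the worktop, 200 mm deep (x) x 210 wide (y) x 60 high, a black rubber pad lying on its top. Origin: centre of its underside, on the worktop. Its front, with the drawer, faces its own -x; the front plane of the housing is at x = -100 mm, its top sheet is 56 to 60 mm up.
- drawer_handle (a point): middle of the steel bow handle on the drawer front; moves with the drawer. Round bar 10 mm thick, 110 mm long along the chest's y, 38 mm above the worktop, its centre line 38 mm in front of the drawer front (33 mm clear gap behind the bar, open from above). Axes as the chest's: the drawer pulls out along -x.
- drawer_floor (a point): point on the drawer's inner floor, 14 mm above the worktop, 67 mm behind the inner face of the drawer front, midway between the side walls; moves with the drawer. Axes as the chest's. With the drawer fully out it is the centre of the open well, 135 mm (x, drawer front to housing) by 188 mm (y, between side walls). The floor goes on to 114 mm behind this point, under the housing's top.
- disc: turned metal cover disc lying flat on the worktop against the two stop pins: 92 mm across, 6 mm thick, too wide to grip, rim chamfered 2 mm below; weight 0.08 to 0.17 kg. Origin: centre of its underside; z is its upper face's direction. At the start its x points midway between the two pins. It starts to slip on the blade when that is tilted 18 to 27 degrees.
- pin_a: steel stop pin fixed upright in the worktop, 30 mm across at its 26 mm high foot, 63 mm high. Origin: centre of its underside; 61.5 mm from the disc's centre, so its foot stands about 0.5 mm from the disc's rim, 35 degrees to the left of the disc's x.
- pin_b: the other stop pin, alike, 35 degrees to the right of the disc's x. The disc is scooped from the side opposite the pins; the gap between the two feet is 40 mm, so the 60 mm wide blade can go on until its front edge is about 33 mm past the disc's centre.
- scraper: loose cranked scraper, 0.125 kg, lying on the worktop with its blade flat. Origin: under the middle of the handle, in the plane of the blade's underside (on the worktop as it lies); x points along handle and blade to the front edge, z up. Flat steel blade 60 mm wide, 2 mm thick, from x = 55 to x = 140 mm, its front 16 mm ground from above to a 0.6 mm edge. Balanced about 85 mm ahead of the origin.
- scraper_grip (a point): middle of the scraper's wooden handle: a bar 80 mm long (x), 22 mm wide (y) and 22 mm high, its middle 45 mm above the blade's underside; free space beside and below it. Axes as the scraper's.
- scraper_tip (a point): middle of the blade's front edge, 140 mm ahead of the middle of the handle. Axes as the scraper's.
- gauge_block: loose steel setting block 25 x 50 x 30 mm with three holes, standing behind the pins; leave it. Origin: centre of its underside.
- collet_nut: loose black collet nut lying flat, 53 mm across, 22 mm high; leave it. Origin: centre of its underside.
- vac_plug: loose black rubber plug with a knob, 35 mm across, 37 mm high; leave it. Origin: centre of its underside.
There are look-alikes about, which are no part of the job. There is more than one size of the disc; the one meant has the size given above.

How it is judged:
On the way, in this order (a step that is already met when the one before it is completed fails the run):
1. the drawer is pulled well open (more than 110 of its 135 mm) (value of joint drawer above 0.11 m), for 0.1 s.
2. the disc is lifted off the worktop, more or less level (under 17 degrees), borne by the scraper (height (world z) of disc above 0.025 m and angle between disc's own z axis and vertical below 0.3 rad and contact force between scraper and disc above 0.2 N), for 0.3 s.
3. the disc lies flat on the drawer's floor and the scraper is off it (x of disc in the frame of drawer_floor between -0.068 and 0.115 m and y of disc in the frame of drawer_floor between -0.095 and 0.095 m and z of disc in the frame of drawer_floor between -0.004 and 0.006 m and angle between disc's own z axis and vertical below 0.08 rad and contact force between scraper and disc below 0.05 N), for 0.2 s.
4. the scraper lies on the worktop, blade flat, and is let go (height (world z) of scraper below 0.006 m and angle between scraper's own z axis and vertical below 0.1 rad and contact force between the fingers and scraper below 0.05 N), for 0.2 s.
At the end, for the whole second after the job is handed in: The drawer is shut (less than 8 mm out); the disc lies at rest in it, flat on its floor (within 6 mm of floor height, tilted less than 4.6 degrees, same face up); the scraper lies at rest on the worktop with its blade flat (within 6 mm of the top, tilted less than 5.7 degrees), let go (value of joint drawer below 0.008 m and x of disc in the frame of drawer_floor between -0.068 and 0.115 m and y of disc in the frame of drawer_floor between -0.095 and 0.095 m and z of disc in the frame of drawer_floor between -0.004 and 0.006 m and angle between disc's own z axis and vertical below 0.08 rad and linear speed of each of disc, scraper below 0.02 m/s and height (world z) of scraper between -0.006 and 0.006 m and angle between scraper's own z axis and vertical below 0.1 rad); the robot touches nothing.
It fails at once if the fingers press on the disc (more than 0.5 N) (contact force between the fingers and disc above 0.5 N).
It fails at once if the disc is dropped or thrown (faster than 1 m/s) (linear speed of disc above 1 m/s).
It fails at once if the gauge block, the collet nut or the rubber plug is pushed more than 30 mm or lifted (distance of any of gauge_block, collet_nut, vac_plug from where it was at the start of the episode above 0.03 m).
It also fails if it takes over 72 s, if anything falls off the work surface, if the arm or the gripper's body presses on something with over 40 N, if the wrist force passes 120 N, or if a joint passes its speed limit or range.

## Working session

There is one attempt and no reset: what is moved stays moved. The work goes in short steps, Python scripts to look and compute and a tool call to move; the robot and the scene stay as the last step left them, time stands still between calls to the robot, and variables do not carry over. Pictures are saved under pics/ and viewed, on a budget of 10 in all, crops included, one or two more only if the job needs it, and the job is handed in when it is done.

Besides the shell and the picture viewer there is one more tool, called as name([rows], argument=value, ...), one row to a line, values as JSON. apply_moves: Moves the arm, as the interface text tells. Its arguments: {"type":"object","properties":{"rows":{"type":"array"},"gripper":{"type":"number"},"newtons":{"type":"number"}},"required":["rows"]}

```bash
ls; mkdir -p pics
python3 - <<'E'
from cell import robot
import cv2,pickle
s=robot.observe();print({k:s[k] for k in('time','tool_pos','tool_rot','contact_force','opening')})
for n in('top','side'):
    c=robot.read_camera(n);pickle.dump(c,open(f'{n}.pkl','wb'));cv2.imwrite(f'pics/{n}0.png',c['frame']);print(n,c['mtx'],c['distortion'],c['R'],c['t'])
E
```

```text
pics
{'time': 0.0, 'tool_pos': array([ 0.22248804, -0.47506769,  0.22604268]), 'tool_rot': array([-3.14005540e+00, -2.48001344e-04,  4.37832503e-01]), 'contact_force': array([-0.19953518,  0.43078073,  0.29494982]), 'opening': 0.09202225666110361}
top [[392.19741234   0.         317.21420479]
 [  0.         392.19741234 202.3610531 ]
 [  0.           0.           1.        ]] [-0.07230436  0.          0.          0.          0.        ] [[ 0.00305161 -0.99999236 -0.00244412]
 [-0.99090462 -0.00269504 -0.13453912]
 [ 0.1345315   0.00283245 -0.99090527]] [0.12041292 0.53027441 1.20216419]
side [[419.66375983   0.         330.43689822]
 [  0.         419.66375983 192.47063227]
 [  0.           0.           1.        ]] [-0.03755356  0.          0.          0.          0.        ] [[ 0.99989875  0.00300769  0.01390835]
 [ 0.01307361 -0.5800991  -0.81444098]
 [ 0.00561864  0.81454035 -0.58007969]] [-0.51318492  0.09492999  1.07364285]
```

View pics/top0.png

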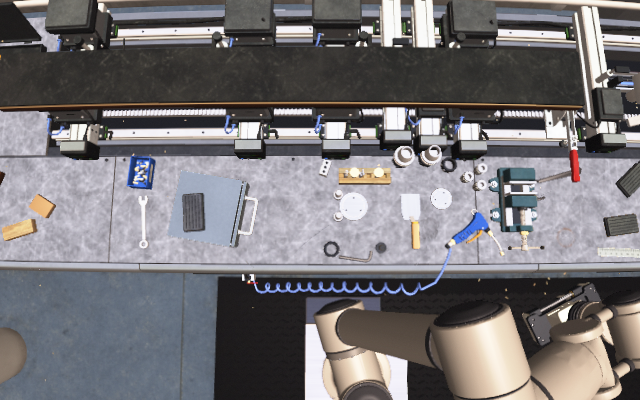

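View pics/side0.png

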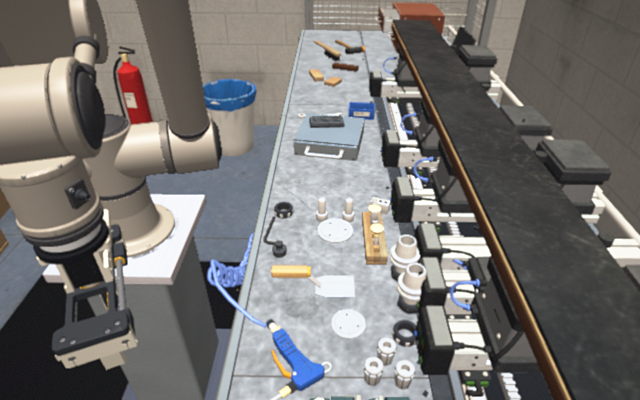

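The top picture shows the chest at (210,208) with its handle at (252,215). There is a large disc at (353,206) with pins at about (338,195) and (338,217), and a smaller look-alike disc at (441,199). The scraper's blade is at (411,207) and its handle at (416,234). I'll enlarge this area to confirm.

```bash
cat > h.py <<'E'
import numpy as np,cv2,pickle
def ray(c,px,z):
    "pixel(s) -> world point at height z"
    p=cv2.undistortPoints(np.array(px,float).reshape(-1,1,2),c['mtx'],np.array(c['distortion']))[:,0]
    R=np.array(c['R']);t=np.array(c['t']);o=-R.T@t
    d=np.c_[p,np.ones(len(p))]@R
    return o+d*((z-o[2])/d[:,2])[:,None]
def proj(c,X):
    return cv2.projectPoints(np.array(X,float).reshape(-1,3),cv2.Rodrigues(np.array(c['R']))[0],np.array(c['t']),c['mtx'],np.array(c['distortion']))[0][:,0]
E
python3 - <<'E'
import pickle,cv2,numpy as np
c=pickle.load(open('top.pkl','rb'))['frame']
a=cv2.resize(c[160:260,160:320],None,fx=5,fy=5,interpolation=2)[:, :]
b=cv2.resize(c[150:270,310:470],None,fx=5,fy=5,interpolation=2)
cv2.imwrite('pics/c1.png',b);cv2.imwrite('pics/c2.png',a)
E
```

```text
(no output)
```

View pics/c1.png

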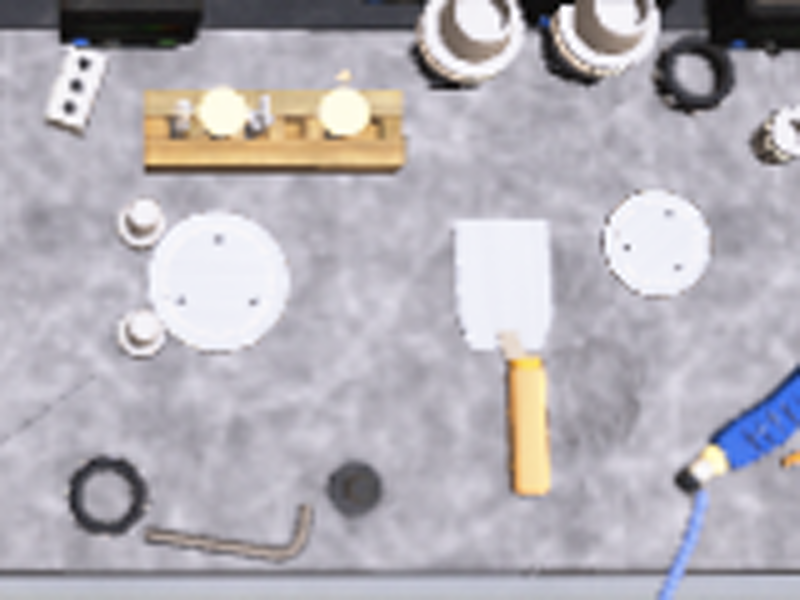

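View pics/c2.png

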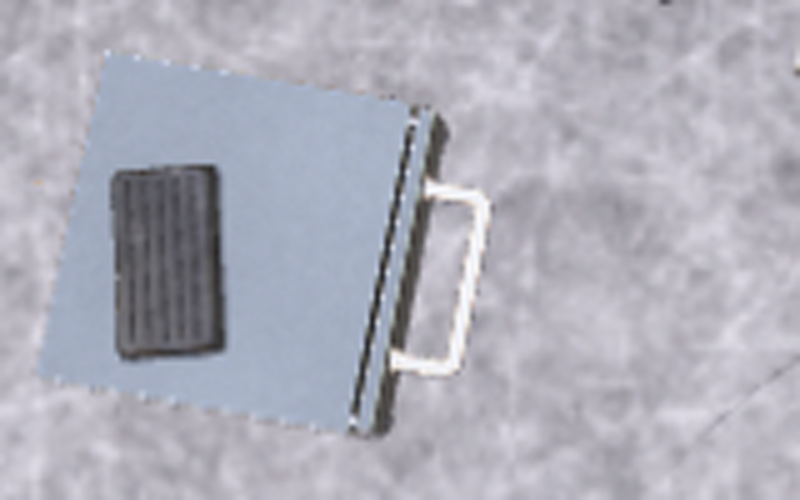

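The large disc is at crop 1 (219,282) next to the two pins, and the smaller look-alike is at (657,244). The scraper's blade spans (455..551, 222..350) and its handle runs (530,358) to (532,493). In crop 2 the chest's top corners are (107,52), (415,103), (352,432) and (40,375), and the handle bar runs (487,200) to (456,370).

Run:
```python
import pickle
from h import *
np.set_printoptions(precision=4,suppress=True)
c=pickle.load(open('top.pkl','rb'))
f=lambda px,o,z:ray(c,(np.array(px,float)+.5)/5-.5+np.array(o),z)
A=(310,150);B=(160,160)
print('disc',f([(219,282),(148,282),(290,282),(219,211),(219,353)],A,.006))
print('small',f([(657,244),(603,244),(711,244)],A,.006))
print('pintop',f([(144,215),(144,325)],A,.063))
print('blade',f([(455,221),(551,221),(551,320),(503,221)],A,.001))
print('handle',f([(530.5,358),(532.5,493)],A,.056))
ch=f([(107,52),(415,103),(352,432),(40,375)],B,.06);print('chest',ch,ch.mean(0),np.linalg.norm(np.diff(ch,axis=0),axis=1))
print('bar',f([(487,200),(456,370)],B,.043))
print('others',f([(107,495),(355,488),(75,95)],A,.02))
cs=pickle.load(open('side.pkl','rb'))
```

```text
disc [[ 0.5224  0.0051  0.006 ]
 [ 0.5223  0.051   0.006 ]
 [ 0.5226 -0.0409  0.006 ]
 [ 0.5689  0.0046  0.006 ]
 [ 0.4764  0.0055  0.006 ]]
small [[ 0.5481 -0.2815  0.006 ]
 [ 0.548  -0.2458  0.006 ]
 [ 0.5482 -0.3172  0.006 ]]
pintop [[0.557  0.0563 0.063 ]
 [0.4885 0.0566 0.063 ]]
blade [[ 0.5636 -0.1502  0.001 ]
 [ 0.5638 -0.2134  0.001 ]
 [ 0.4987 -0.2113  0.001 ]
 [ 0.5637 -0.1818  0.001 ]]
handle [[ 0.4691 -0.1834  0.056 ]
 [ 0.3859 -0.1823  0.056 ]]
chest [[0.6288 0.553  0.06  ]
 [0.596  0.3556 0.06  ]
 [0.391  0.3887 0.06  ]
 [0.4246 0.5851 0.06  ]] [0.5101 0.4706 0.06  ] [0.2001 0.2077 0.1993]
bar [[0.5372 0.3115 0.043 ]
 [0.4302 0.3285 0.043 ]]
others [[ 0.3852  0.0781  0.02  ]
 [ 0.3898 -0.0785  0.02  ]
 [ 0.6425  0.0984  0.02  ]]
```

The disc is confirmed at 92 mm across, centred at (0.522, 0.005); the look-alike is only 71 mm. The pins, the scraper (yaw about 0, grip at about (0.426,-0.183)) and the chest (200x208 mm, yaw about 80.5°) all agree with the sizes given. The bar centre is at about (0.4845,0.3215). I'm starting with the drawer.

apply_moves([
  {"xyz": [0,0,0],"turn": 0.151},
  {"xyz": [0,0,0],"turn": 0.151},
  {"xyz": [0,0,0],"turn": 0.151},
  {"xyz": [0,0,0],"turn": 0.152},
  {"xyz": [20,-40,0],"turn": 0},
  {"xyz": [20,-50,0],"turn": 0},
  {"xyz": [20,-50,0],"turn": 0},
  {"xyz": [20,-50,0],"turn": 0},
  {"xyz": [20,-50,0],"turn": 0},
  {"xyz": [20,-50,0],"turn": 0},
], gripper=0.3)

```text
time: 1.35
tool_pos: [0.3897, -0.2079, 0.2266]
tool_rot: [-3.142, 0.0, -0.167]
contact_force: [1.0, -0.6, 0.5]
opening: 0.0276
```

apply_moves([
  {"xyz": [6,-50,0],"turn": 0},
  {"xyz": [0,-50,0],"turn": 0},
  {"xyz": [0,-50,0],"turn": 0},
  {"xyz": [0,-50,0],"turn": 0},
  {"xyz": [0,-50,0],"turn": 0},
  {"xyz": [0,-50,0],"turn": 0},
  {"xyz": [0,-50,30],"turn": 0},
  {"xyz": [0,-50,40],"turn": 0},
  {"xyz": [0,-50,40],"turn": 0},
  {"xyz": [0,0,0],"turn": 0},
])

```text
time: 2.6
tool_pos: [0.4673, 0.2329, 0.1148]
tool_rot: [3.139, 0.007, -0.163]
contact_force: [0.1, 0.4, 0.3]
opening: 0.0277
```

apply_moves([
  {"xyz": [1,-45,0],"turn": 0},
  {"xyz": [1,-45,0],"turn": 0},
  {"xyz": [0,0,0],"turn": 0},
  {"xyz": [0,0,0],"turn": 0},
])

```text
time: 3.1
tool_pos: [0.4864, 0.3182, 0.1189]
tool_rot: [3.141, 0.0, -0.167]
contact_force: [0.2, -0.1, 0.4]
opening: 0.0276
```

```bash
cat >> h.py <<'E'
from scipy.spatial.transform import Rotation as Ro
def wrist(robot,name):
    s=robot.observe();c=robot.read_camera('wrist');T=np.eye(4)
    T[:3,:3]=Ro.from_euler('xyz',s['tool_rot']).as_matrix();T[:3,3]=s['tool_pos']
    T=np.linalg.inv(T@c['T_tool_cam']);c['R']=T[:3,:3];c['t']=T[:3,3]
    pickle.dump(c,open(name+'.pkl','wb'));cv2.imwrite(f'pics/{name}.png',c['frame']);print(s['time'],s['tool_pos'],s['tool_rot']);return c
E
python3 - <<'E'
from cell import robot
from h import *
c=wrist(robot,'w1');print(proj(c,[[.4845,.3215,.043],[.4845,.3215,.01]]))
E
```

```text
3.1 [0.48643552 0.31818042 0.11888124] [ 3.14085367e+00  1.69892880e-05 -1.67385389e-01]
[[320.10796046 208.58748755]
 [320.43790692 198.03058722]]
```

View pics/w1.png

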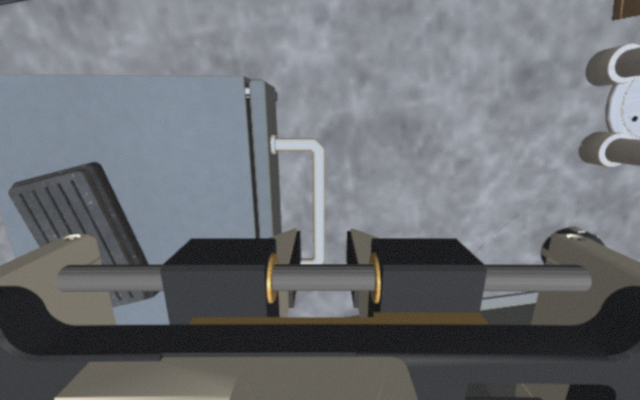

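The wrist picture shows the bar as a vertical strip at column 318, rows 145-262. My prediction was (320,208), so the estimate holds to about 1 mm. Next I descend, grip and pull.

apply_moves([
  {"xyz": [0,-3,25],"turn": 0},
  {"xyz": [0,0,25],"turn": 0},
  {"xyz": [0,0,25],"turn": 0},
  {"xyz": [0,0,22],"turn": 0},
  {"xyz": [0,0,0],"turn": 0},
])

```text
time: 3.78
tool_pos: [0.4862, 0.3204, 0.0205]
tool_rot: [3.139, 0.003, -0.169]
contact_force: [0.4, -0.2, 0.3]
opening: 0.0275
```

apply_moves([
  {"xyz": [0,0,0],"turn": 0},
  {"xyz": [0,0,0],"turn": 0},
  {"xyz": [0,0,0],"turn": 0},
  {"xyz": [0,0,0],"turn": 0},
], gripper=0, newtons=25)

```text
time: 4.28
tool_pos: [0.4877, 0.3223, 0.0227]
tool_rot: [-3.141, -0.002, -0.167]
contact_force: [-0.7, -1.8, 5.5]
opening: 0.0089
```

apply_moves([
  {"xyz": [0,10,0],"turn": 0},
  {"xyz": [0,18,0],"turn": 0},
  {"xyz": [0,18,0],"turn": 0},
  {"xyz": [0,18,0],"turn": 0},
  {"xyz": [0,18,0],"turn": 0},
  {"xyz": [0,18,0],"turn": 0},
  {"xyz": [0,18,0],"turn": 0},
  {"xyz": [0,12,0],"turn": 0},
  {"xyz": [0,4,0],"turn": 0},
  {"xyz": [0,0,0],"turn": 0},
])

```text
time: 5.52
tool_pos: [0.4657, 0.1912, 0.0227]
tool_rot: [-3.138, -0.003, -0.168]
contact_force: [-1.0, 6.7, 6.3]
opening: 0.0091
```

The drawer has been pulled about 133 mm, up to its stop. I release it and go above the scraper.

apply_moves([
  {"xyz": [0,0,0],"turn": 0},
  {"xyz": [0,0,0],"turn": 0},
  {"xyz": [0,0,-25],"turn": 0},
  {"xyz": [0,0,-45],"turn": 0},
  {"xyz": [0,0,-50],"turn": 0},
  {"xyz": [0,0,0],"turn": -0.167},
  {"xyz": [-5,50,0],"turn": 0},
  {"xyz": [-5,55,0],"turn": 0},
  {"xyz": [-5,55,0],"turn": 0},
  {"xyz": [-5,55,0],"turn": 0},
], gripper=0.3)

```text
time: 6.78
tool_pos: [0.444, -0.0267, 0.1414]
tool_rot: [3.141, 0.001, 0.0]
contact_force: [1.0, -0.3, 0.5]
opening: 0.0274
```

apply_moves([
  {"xyz": [-5,55,0],"turn": 0},
  {"xyz": [0,55,0],"turn": 0},
  {"xyz": [0,44,0],"turn": 0},
  {"xyz": [0,0,0],"turn": 0},
  {"xyz": [0,0,0],"turn": 0},
], gripper=0.5)

```text
time: 7.4
tool_pos: [0.4391, -0.1784, 0.1412]
tool_rot: [-3.141, 0.001, -0.001]
contact_force: [0.1, 0.4, 0.4]
opening: 0.046
```

Run:
```python
from cell import robot
from h import *
c=wrist(robot,'w2')
print(proj(c,[[.426,-.183,.056],[.466,-.183,.056],[.566,-.183,.0]]))
cv2.imwrite('pics/w2.png',c['frame'])
t=robot.read_camera('top');pickle.dump(t,open('top2.pkl','wb'))
# stack wrist picture with enlarged drawer crop
b=cv2.resize(t['frame'][165:265,170:330],(640,400),interpolation=2)
cv2.imwrite('pics/w2s.png',cv2.resize(np.vstack([c['frame'],b]),(480,600)))
```

```text
7.4 [ 0.43908321 -0.17839154  0.14123401] [-3.14074985e+00  1.14149892e-03 -8.49938233e-04]
[[328.84431266 216.47348625]
 [329.08021568 173.01971163]
 [328.5460666   58.50176889]]
```

View pics/w2s.png

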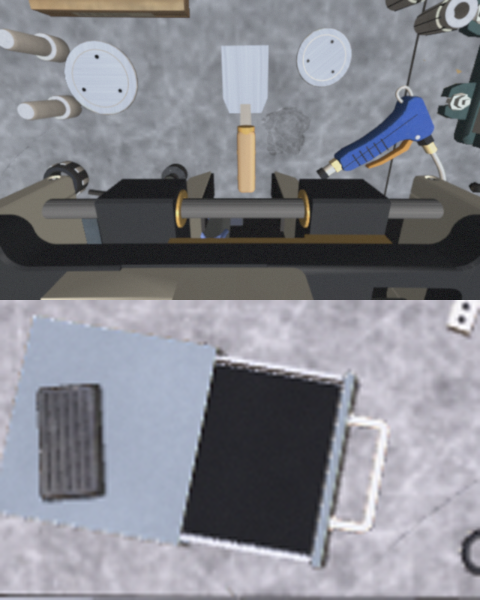

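In the wrist picture the scraper's handle is at column 329 and its blade front at row 60, as predicted. The drawer is fully out in the lower crop. Next I grip the scraper.

apply_moves([
  {"xyz": [2,4.5,30],"turn": 0},
  {"xyz": [0,0,30],"turn": 0},
  {"xyz": [0,0,30],"turn": 0},
  {"xyz": [0,0,20],"turn": 0},
  {"xyz": [0,0,4],"turn": 0},
  {"xyz": [0,0,0],"turn": 0},
])

```text
time: 8.25
tool_pos: [0.442, -0.1829, 0.028]
tool_rot: [3.141, -0.0, 0.001]
contact_force: [-0.4, 0.1, 1.1]
opening: 0.0459
```

apply_moves([
  {"xyz": [0,0,0],"turn": 0},
  {"xyz": [0,0,0],"turn": 0},
  {"xyz": [0,0,0],"turn": 0},
  {"xyz": [0,0,0],"turn": 0},
  {"xyz": [0,0,0],"turn": 0},
], gripper=0, newtons=55)

```text
time: 8.88
tool_pos: [0.4417, -0.1835, 0.0278]
tool_rot: [3.141, -0.0, -0.0]
contact_force: [-1.2, -0.1, 3.9]
opening: 0.0211
```

apply_moves([
  {"xyz": [0,0,-10],"turn": 0},
  {"xyz": [0,0,-20],"turn": 0},
  {"xyz": [0,0,0],"turn": 0},
  {"xyz": [0,0,0],"turn": 0},
])

```text
time: 9.38
tool_pos: [0.4414, -0.1833, 0.0574]
tool_rot: [-3.141, 0.0, -0.0]
contact_force: [-0.8, -0.0, -1.2]
opening: 0.0213
```

Run:
```python
from cell import robot
from h import *
s=robot.observe();print(s['tool_pos'],s['contact_force'],s['torque'])
t=robot.read_camera('side');pickle.dump(t,open('side2.pkl','wb'))
z=s['tool_pos'][2]-.027
for dz in(0,-.01,-.02): print(dz,proj(t,[[.567,-.153,z+dz],[.567,-.213,z+dz]]))
w=wrist(robot,'w3')
a=cv2.resize(t['frame'][250:310,260:370],None,fx=6,fy=6,interpolation=2)
cv2.imwrite('pics/s2.png',a)
```

```text
[ 0.44141409 -0.18325645  0.05736668] [-0.82030945 -0.01165528 -1.19963337] [0.04936723 0.1148743  0.00987837]
0 [[354.52732833 267.07675287]
 [355.75191626 287.59074518]]
-0.01 [[354.31432237 270.2384671 ]
 [355.51858855 290.78485098]]
-0.02 [[354.10386962 273.36044126]
 [355.28822837 293.93639645]]
9.425 [ 0.44127917 -0.18317887  0.05712078] [-3.14115982e+00  8.60588145e-04 -1.89681956e-04]
```

View pics/s2.png

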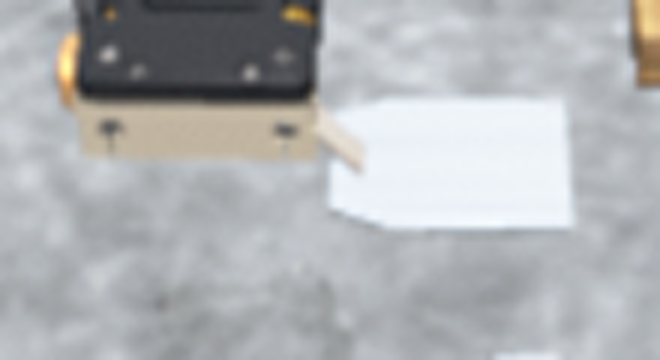

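The blade is level at 30 mm up: its corners are at (354.5,266) and (356,288), against 267 and 287.6 predicted for level. Before scooping I check the height of the wooden rack beside the disc against the gripper's body.

Run:
```python
import pickle
from h import *
t=pickle.load(open('top.pkl','rb'));s=pickle.load(open('side.pkl','rb'))
for a,b in(((354.3,172),(376,209)),((378.7,172),(376,228))):
    P=[c['mtx']@np.c_[c['R'],c['t']] for c in(t,s)]
    X=cv2.triangulatePoints(P[0],P[1],np.array(a,float),np.array(b,float));print(X[:3].T/X[3])
```

```text
[[0.62316106 0.00719476 0.0705712 ]]
[[ 0.61937587 -0.06800951  0.07328713]]
```

apply_moves([
  {"xyz": [0,0,-20],"turn": -0.175},
  {"xyz": [0,0,-20],"turn": -0.175},
  {"xyz": [0,0,-10],"turn": -0.175},
  {"xyz": [0,0,0],"turn": -0.175},
  {"xyz": [0,0,0],"turn": -0.175},
  {"xyz": [0,0,0],"turn": -0.175},
  {"xyz": [0,0,0],"turn": -0.175},
  {"xyz": [0,0,0],"turn": -0.173},
  {"xyz": [0,0,0],"turn": -0.173},
  {"xyz": [0,0,0],"turn": 0},
])

```text
time: 10.72
tool_pos: [0.4414, -0.1833, 0.1071]
tool_rot: [-3.141, -0.0, 1.569]
contact_force: [0.4, -0.7, -1.7]
opening: 0.022
```

apply_moves([
  {"xyz": [-8,27,0],"turn": 0},
  {"xyz": [-7,27,0],"turn": 0},
  {"xyz": [0,27,20],"turn": 0},
  {"xyz": [0,0,20],"turn": 0},
  {"xyz": [0,0,15],"turn": 0},
  {"xyz": [0,0,0],"turn": 0},
  {"xyz": [0,0,0],"turn": 0},
])

```text
time: 11.6
tool_pos: [0.5229, -0.1987, 0.0532]
tool_rot: [3.141, 0.001, 1.57]
contact_force: [-0.8, 0.3, -0.3]
opening: 0.0215
```

Run:
```python
from cell import robot
from h import *
c=wrist(robot,'w4')
p=c and robot.observe()['tool_pos']
z=p[2]-.027
print(proj(c,[[.522,.005,.006],[.4775,p[1]+.125,z],[.5225,p[1]+.125,z],[.5225-.03,p[1]+.125,z],[.5225+.03,p[1]+.125,z],[.557,.056,.063],[.489,.056,.063]]))
```

```text
11.6 [ 0.52286424 -0.19870976  0.05323846] [3.14076863e+00 5.28709951e-04 1.56967946e+00]
[[ 322.24252906 -123.976678  ]
 [ 244.66236314   25.79290616]
 [ 323.27616944   25.91598794]
 [ 270.89828428   25.87005025]
 [ 375.63836404   25.81751542]
 [ 436.36848171 -501.39411611]
 [ 213.23841523 -501.56363951]]
```

View pics/w4.png

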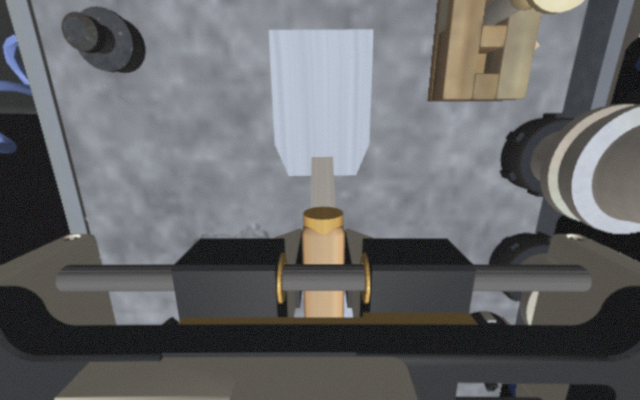

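The wrist picture shows the blade's front corners at (270,30) and (372,30). It is level and centred on the disc's x within about 1.5 mm, and the rack stands clear to the right. Next I lower the blade to the worktop.

apply_moves([
  {"xyz": [0,0,12],"turn": 0},
  {"xyz": [0,0,10],"turn": 0},
  {"xyz": [0,0,3],"turn": 0},
  {"xyz": [0,0,1],"turn": 0},
  {"xyz": [0,0,0],"turn": 0},
])

```text
time: 12.28
tool_pos: [0.5223, -0.1986, 0.0275]
tool_rot: [-3.141, 0.0, 1.571]
contact_force: [-3.7, -0.3, 9.3]
opening: 0.0216
```

apply_moves([
  {"xyz": [10,0,0],"turn": 0},
  {"xyz": [12,0,0],"turn": 0},
  {"xyz": [8,0,0],"turn": 0},
  {"xyz": [5,0,0],"turn": 0},
  {"xyz": [5,0,0],"turn": 0},
  {"xyz": [5,0,0],"turn": 0},
  {"xyz": [5,0,0],"turn": 0},
  {"xyz": [5,0,0],"turn": 0},
])

```text
time: 13.28
tool_pos: [0.5243, -0.145, 0.0279]
tool_rot: [3.138, 0.003, 1.571]
contact_force: [0.6, -5.6, 5.4]
opening: 0.0217
```

apply_moves([
  {"xyz": [5,0,0],"turn": 0},
  {"xyz": [5,0,0],"turn": 0},
  {"xyz": [5,0,0],"turn": 0},
  {"xyz": [5,0,0],"turn": 0},
  {"xyz": [5,0,0],"turn": 0},
  {"xyz": [5,0,0],"turn": 0},
  {"xyz": [5,0,0],"turn": 0},
])

```text
time: 14.15
tool_pos: [0.5244, -0.11, 0.0279]
tool_rot: [3.137, 0.003, 1.571]
contact_force: [-0.5, -6.2, 7.6]
opening: 0.0213
```

Run:
```python
from cell import robot
from h import *
c=wrist(robot,'w5')
t=robot.read_camera('side')
b=cv2.resize(t['frame'][180:290,260:420],(640,440),interpolation=2)
cv2.imwrite('pics/w5s.png',cv2.resize(np.vstack([c['frame'][:240],b]),(560,595)))
```

```text
14.15 [ 0.52436505 -0.10998121  0.02790663] [3.13738795e+00 2.89203917e-03 1.57055352e+00]
```

View pics/w5s.png

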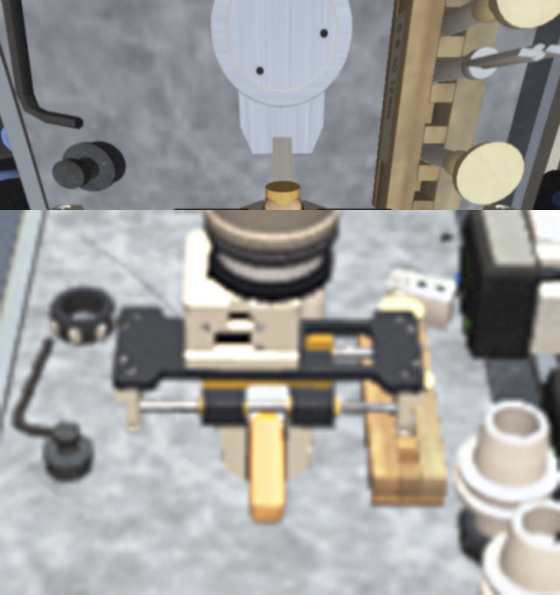

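The disc has ridden up onto the blade: its rim is at (281,105) in the picture and the blade's rear edge at row 153. It is well centred. I push on 20 mm.

apply_moves([
  {"xyz": [5,0,0],"turn": 0},
  {"xyz": [5,0,0],"turn": 0},
  {"xyz": [5,0,0],"turn": 0},
  {"xyz": [5,0,0],"turn": 0},
  {"xyz": [0,0,0],"turn": 0},
])

```text
time: 14.88
tool_pos: [0.5243, -0.0892, 0.0278]
tool_rot: [3.138, 0.002, 1.571]
contact_force: [0.4, -1.6, 6.1]
opening: 0.0217
```

apply_moves([
  {"xyz": [0,0,0],"turn": 0},
  {"xyz": [0,0,-3],"turn": 0},
  {"xyz": [0,0,-5],"turn": 0},
  {"xyz": [0,0,-5],"turn": 0},
  {"xyz": [0,0,-5],"turn": 0},
  {"xyz": [0,0,0],"turn": 0},
], newtons=60)

```text
time: 15.62
tool_pos: [0.5229, -0.0884, 0.0451]
tool_rot: [3.141, 0.0, 1.571]
contact_force: [-0.2, -0.1, -2.3]
opening: 0.0214
```

Run:
```python
from cell import robot
from h import *
s=robot.observe();print(s['contact_force'],s['torque'])
c=wrist(robot,'w6')
t=robot.read_camera('side')
b=cv2.resize(t['frame'][180:290,260:420],(640,440),interpolation=2)
cv2.imwrite('pics/w6s.png',cv2.resize(np.vstack([c['frame'][:240],b]),(560,595)))
```

```text
[-0.19252735 -0.06863812 -2.33417105] [-0.20773926 -0.13728094 -0.03444152]
15.625 [ 0.5228796  -0.08842318  0.04506929] [3.14088037e+00 2.58359954e-04 1.57083527e+00]
```

View pics/w6s.png

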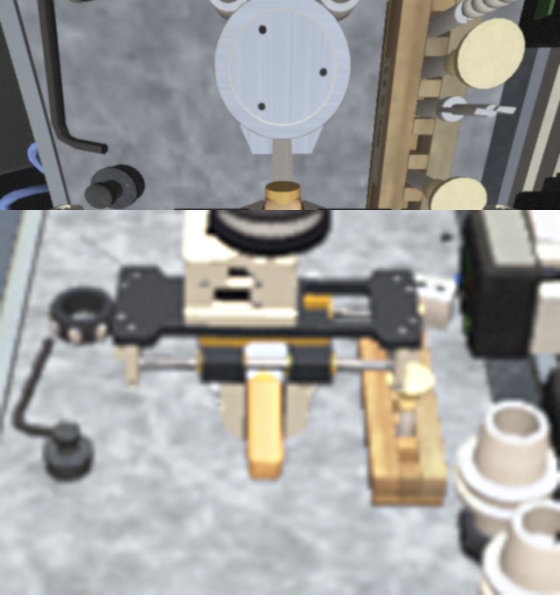

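The disc is borne on the blade, 17 mm up and level, with its rim at (282,137) in the picture and the blade's rear edge visible at row 153. I lift clear of the pins and check the tilt.

apply_moves([
  {"xyz": [0,0,-4],"turn": 0},
  {"xyz": [0,0,-8],"turn": 0},
  {"xyz": [0,0,-12],"turn": 0},
  {"xyz": [0,0,-15],"turn": 0},
  {"xyz": [0,0,-15],"turn": 0},
  {"xyz": [0,0,-15],"turn": 0},
  {"xyz": [0,0,-12],"turn": 0},
  {"xyz": [0,0,-8],"turn": 0},
  {"xyz": [0,0,-4],"turn": 0},
  {"xyz": [0,0,0],"turn": 0},
])

```text
time: 16.98
tool_pos: [0.5226, -0.0884, 0.1376]
tool_rot: [-3.142, 0.0, 1.571]
contact_force: [-0.0, 0.1, -1.4]
opening: 0.0216
```

apply_moves([
  {"xyz": [6,-2,0],"turn": 0},
  {"xyz": [13,-5,0],"turn": 0},
  {"xyz": [20,-8,0],"turn": 0},
  {"xyz": [26,-10,0],"turn": 0},
  {"xyz": [26,-10,0],"turn": 0},
  {"xyz": [26,-10,0],"turn": 0},
  {"xyz": [26,-10,0],"turn": 0},
  {"xyz": [26,-10,0],"turn": 0},
  {"xyz": [26,-10,0],"turn": 0},
  {"xyz": [26,-10,0],"turn": 0},
])

```text
time: 18.23
tool_pos: [0.4361, 0.1344, 0.1376]
tool_rot: [-3.141, -0.0, 1.572]
contact_force: [0.2, -0.3, -1.8]
opening: 0.0216
```

apply_moves([
  {"xyz": [26,-10,0],"turn": 0},
  {"xyz": [26,-10,0],"turn": 0},
  {"xyz": [26,-10,0],"turn": 0},
  {"xyz": [26,-10,0],"turn": 0},
  {"xyz": [26,-10,0],"turn": 0},
  {"xyz": [26,-10,0],"turn": 0},
  {"xyz": [20,-8,0],"turn": 0},
  {"xyz": [12,-5,0],"turn": 0},
  {"xyz": [5,-2,0],"turn": 0},
  {"xyz": [0,0,0],"turn": 0},
])

```text
time: 19.48
tool_pos: [0.3624, 0.3255, 0.1376]
tool_rot: [-3.142, 0.0, 1.571]
contact_force: [1.4, 0.2, -1.8]
opening: 0.0221
```

Now I turn to the drawer's direction (1.738 rad in all) and look.

apply_moves([
  {"xyz": [0,0,0],"turn": 0.06},
  {"xyz": [0,0,0],"turn": 0.12},
  {"xyz": [0,0,0],"turn": 0.17},
  {"xyz": [0,0,0],"turn": 0.17},
  {"xyz": [0,0,0],"turn": 0.17},
  {"xyz": [0,0,0],"turn": 0.17},
  {"xyz": [0,0,0],"turn": 0.17},
  {"xyz": [0,0,0],"turn": 0.17},
  {"xyz": [0,0,0],"turn": 0.17},
  {"xyz": [0,0,0],"turn": 0.15},
])

```text
time: 20.72
tool_pos: [0.3629, 0.3249, 0.1375]
tool_rot: [3.141, 0.0, 0.044]
contact_force: [0.5, 0.1, -1.7]
opening: 0.0214
```

apply_moves([
  {"xyz": [0,0,0],"turn": 0.11},
  {"xyz": [0,0,0],"turn": 0.07},
  {"xyz": [0,0,0],"turn": 0.038},
  {"xyz": [0,0,0],"turn": 0},
  {"xyz": [0,0,0],"turn": 0},
])

```text
time: 21.35
tool_pos: [0.3628, 0.3252, 0.1376]
tool_rot: [3.141, 0.0, -0.167]
contact_force: [1.0, -0.2, -2.3]
opening: 0.0216
```

Run:
```python
from cell import robot
from h import *
c=wrist(robot,'w7')
F=np.array([.482,.3055]);d=np.array([.986,-.166]);n=np.array([.166,.986])
g=lambda s,q,z:[*(F+s*d+q*n),z]
print('walls far/near tops,front top',proj(c,[g(.096,0,.044),g(-.096,0,.044),g(0,-.067,.057),g(0,.067,.06)]))
t=robot.read_camera('top')
b=cv2.resize(t['frame'][165:265,170:330],(640,400),interpolation=2)
cv2.imwrite('pics/w7s.png',cv2.resize(np.vstack([c['frame'][:240],b]),(560,560)))
```

```text
21.35 [0.3628294  0.32524484 0.13756661] [ 3.14145521e+00  7.60873760e-05 -1.67177133e-01]
walls far/near tops,front top [[323.22429317 -96.40766279]
 [323.21002183 173.56341827]
 [411.72206243  51.90175862]
 [233.51784515  51.03332483]]
```

View pics/w7s.png

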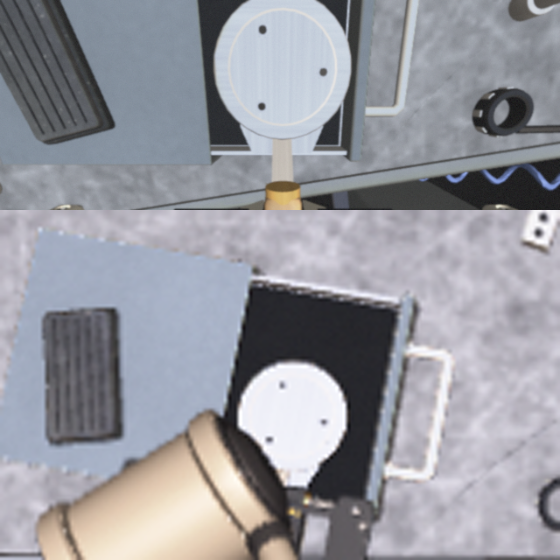

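The wrist picture shows the disc (243..402 px) centred in the well between the housing edge at column 234 and the drawer front at column 412. The near wall is at row 175, against 173.6 predicted. I go 5 mm forward and then down to about 4 mm above the floor.

apply_moves([
  {"xyz": [2,0,4],"turn": 0},
  {"xyz": [3,0,10],"turn": 0},
  {"xyz": [0,0,15],"turn": 0},
  {"xyz": [0,0,15],"turn": 0},
  {"xyz": [0,0,15],"turn": 0},
  {"xyz": [0,0,12],"turn": 0},
  {"xyz": [0,0,10],"turn": 0},
  {"xyz": [0,0,6],"turn": 0},
  {"xyz": [0,0,4],"turn": 0},
  {"xyz": [0,0,0],"turn": 0},
])

```text
time: 22.7
tool_pos: [0.3676, 0.3248, 0.0465]
tool_rot: [3.141, -0.0, -0.167]
contact_force: [0.4, -0.2, -2.0]
opening: 0.0216
```

apply_moves([
  {"xyz": [0,0,0],"turn": 0},
  {"xyz": [0,0,0],"turn": 0},
], newtons=25)

```text
time: 22.95
tool_pos: [0.3678, 0.3249, 0.0469]
tool_rot: [-3.141, -0.001, -0.167]
contact_force: [-0.1, -0.1, -3.0]
opening: 0.022
```

apply_moves([
  {"xyz": [0,0,0],"turn": 0},
  {"xyz": [0,0,0],"turn": 0},
], newtons=12)

```text
time: 23.2
tool_pos: [0.3678, 0.3248, 0.0468]
tool_rot: [-3.141, -0.0, -0.167]
contact_force: [1.2, 0.3, -1.4]
opening: 0.0219
```

apply_moves([
  {"xyz": [0,0,0],"turn": 0},
  {"xyz": [0,0,0],"turn": 0},
], newtons=7)

```text
time: 23.45
tool_pos: [0.3677, 0.3248, 0.0466]
tool_rot: [-3.141, -0.0, -0.167]
contact_force: [0.4, 0.2, -0.8]
opening: 0.022
```

Run:
```python
from cell import robot
from h import *
s=robot.observe();print(s['contact_force'],s['torque'])
c=wrist(robot,'w8')
t=robot.read_camera('side')
b=cv2.resize(t['frame'][90:170,270:398],(640,400),interpolation=2)
cv2.imwrite('pics/w8s.png',cv2.resize(np.vstack([c['frame'][:240],b]),(560,560)))
```

```text
[ 0.37067795  0.18919192 -0.82259573] [0.14005464 0.08652955 0.01650839]
23.45 [0.36770787 0.32482484 0.04664935] [-3.14148004e+00 -2.66735344e-04 -1.67186241e-01]
```

View pics/w8s.png

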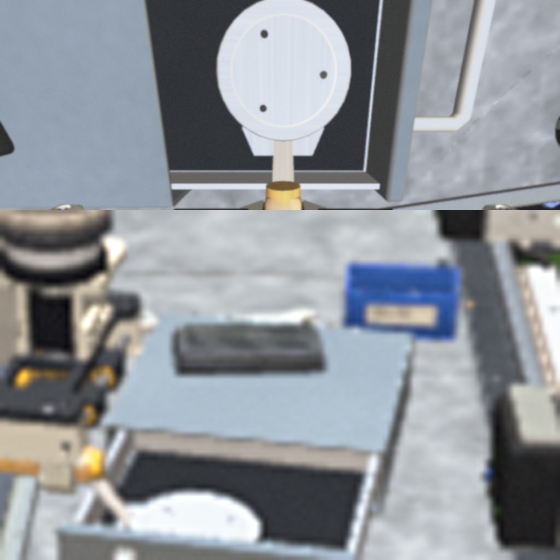

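The disc is still centred on the blade: its rim is at row 138 and the blade's rear edge at row 155 in the picture, and the carried weight fell to 0.8 N, so the nose rests on the floor. I raise the hand with a light grip so the blade pivots nose down about its tip.

apply_moves([
  {"xyz": [0,0,0],"turn": 0},
  {"xyz": [2,0,-4],"turn": 0},
  {"xyz": [3,0,-5],"turn": 0},
  {"xyz": [3,0,-5],"turn": 0},
  {"xyz": [3,0,-5],"turn": 0},
  {"xyz": [3,0,-5],"turn": 0},
  {"xyz": [0,0,0],"turn": 0},
], newtons=5)

```text
time: 24.42
tool_pos: [0.3821, 0.3226, 0.0711]
tool_rot: [-3.141, -0.001, -0.167]
contact_force: [0.3, -0.3, -1.1]
opening: 0.0217
```

apply_moves([
  {"xyz": [3,0,-5],"turn": 0},
  {"xyz": [4,0,-5],"turn": 0},
  {"xyz": [4,0,-5],"turn": 0},
  {"xyz": [4,0,-5],"turn": 0},
  {"xyz": [4,0,-5],"turn": 0},
  {"xyz": [4,0,-5],"turn": 0},
  {"xyz": [0,0,0],"turn": 0},
  {"xyz": [0,0,0],"turn": 0},
])

```text
time: 25.42
tool_pos: [0.4039, 0.3185, 0.1005]
tool_rot: [3.141, 0.0, -0.167]
contact_force: [0.1, -0.6, -1.5]
opening: 0.022
```

Run:
```python
from cell import robot
from h import *
s=robot.observe();print(s['contact_force'],s['torque'])
c=wrist(robot,'w9')
t=robot.read_camera('side')
b=cv2.resize(t['frame'][90:170,270:398],(640,400),interpolation=2)
cv2.imwrite('pics/w9s.png',cv2.resize(np.vstack([c['frame'][:240],b]),(560,560)))
```

```text
[ 0.10480383 -0.57492899 -1.54841218] [ 0.02568307  0.04926075 -0.01578037]
25.425 [0.403939   0.31852944 0.10045917] [ 3.14130904e+00  2.09720891e-04 -1.67191890e-01]
```

View pics/w9s.png

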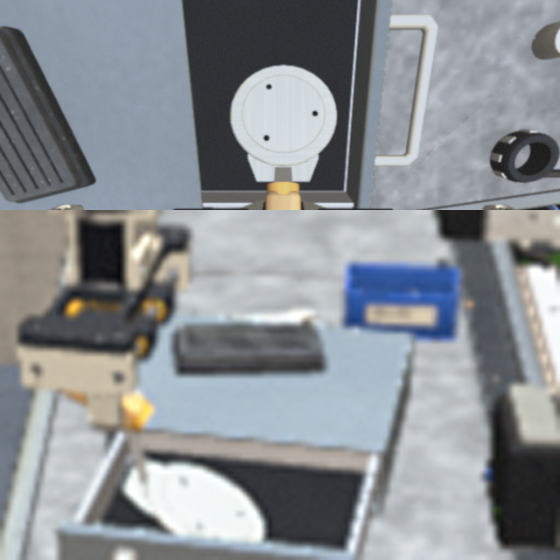

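The blade is tilted about 28° and the disc leans on it with its rim on the floor, in the near half of the well (disc at (283,115) in the wrist part). Withdrawing here would bring the blade against the near wall. So I first carry the disc 58 mm further towards the far wall, then draw the blade out backwards.

apply_moves([
  {"xyz": [4,0,0],"turn": 0},
  {"xyz": [7,0,0],"turn": 0},
  {"xyz": [8,0,0],"turn": 0},
  {"xyz": [8,0,0],"turn": 0},
  {"xyz": [8,0,0],"turn": 0},
  {"xyz": [8,0,0],"turn": 0},
  {"xyz": [8,0,0],"turn": 0},
  {"xyz": [5,0,0],"turn": 0},
  {"xyz": [2,0,0],"turn": 0},
  {"xyz": [0,0,0],"turn": 0},
])

```text
time: 26.78
tool_pos: [0.4613, 0.3089, 0.1006]
tool_rot: [3.142, -0.0, -0.167]
contact_force: [-0.8, -0.0, -1.6]
opening: 0.0218
```

apply_moves([
  {"xyz": [0,0,-3],"turn": 0},
  {"xyz": [0,0,-3],"turn": 0},
  {"xyz": [-3,0,-2],"turn": 0},
  {"xyz": [-5,0,0],"turn": 0},
  {"xyz": [-6,0,0],"turn": 0},
  {"xyz": [-6,0,0],"turn": 0},
  {"xyz": [-6,0,0],"turn": 0},
  {"xyz": [-6,0,0],"turn": 0},
  {"xyz": [-6,0,0],"turn": 0},
  {"xyz": [-6,0,0],"turn": 0},
])

```text
time: 28.02
tool_pos: [0.4175, 0.3163, 0.1086]
tool_rot: [3.141, -0.0, -0.167]
contact_force: [-0.4, 0.1, -2.1]
opening: 0.022
```

Run:
```python
from cell import robot
from h import *
s=robot.observe();print(s['contact_force'],s['torque'])
c=wrist(robot,'w10')
t=robot.read_camera('side')
b=cv2.resize(t['frame'][90:170,270:398],(640,400),interpolation=2)
cv2.imwrite('pics/w10s.png',cv2.resize(np.vstack([c['frame'][:240],b]),(560,560)))
```

```text
[-0.44853116  0.10207478 -2.14836767] [0.02998896 0.08450216 0.0016906 ]
28.025 [0.41746883 0.31633189 0.10860378] [ 3.14149221e+00 -4.56125794e-05 -1.67135044e-01]
```

View pics/w10s.png

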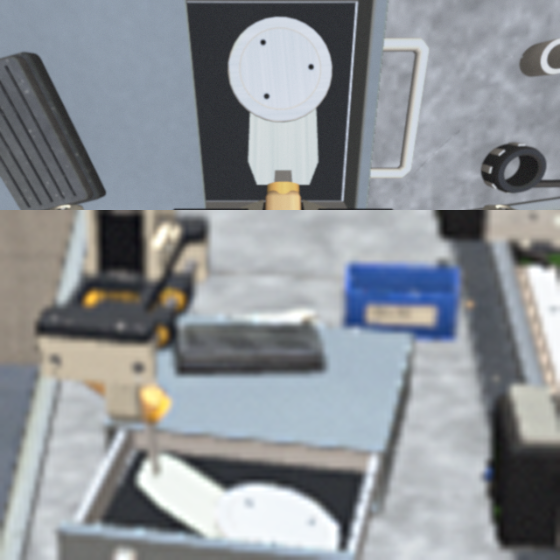

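The disc is sliding off and is nearly flat (in the side crop at (280,515)), with only about 20 mm of blade still under it. I draw back 36 mm more and then lift away.

apply_moves([
  {"xyz": [-5,0,0],"turn": 0},
  {"xyz": [-5,0,0],"turn": 0},
  {"xyz": [-5,0,0],"turn": 0},
  {"xyz": [-5,0,0],"turn": 0},
  {"xyz": [-6,0,0],"turn": 0},
  {"xyz": [-6,0,0],"turn": 0},
  {"xyz": [-4,0,0],"turn": 0},
  {"xyz": [0,0,0],"turn": 0},
], newtons=12)

```text
time: 29.12
tool_pos: [0.3821, 0.3224, 0.1087]
tool_rot: [3.142, -0.0, -0.167]
contact_force: [-0.3, -1.0, -0.7]
opening: 0.0219
```

apply_moves([
  {"xyz": [0,0,-10],"turn": 0},
  {"xyz": [0,0,-20],"turn": 0},
  {"xyz": [0,0,-25],"turn": 0},
  {"xyz": [0,0,-25],"turn": 0},
  {"xyz": [0,0,-20],"turn": 0},
  {"xyz": [0,0,0],"turn": 0},
], newtons=40)

```text
time: 29.88
tool_pos: [0.3834, 0.3227, 0.2105]
tool_rot: [-3.139, -0.003, -0.167]
contact_force: [-1.2, -0.1, -1.8]
opening: 0.0216
```

Run:
```python
from cell import robot
from h import *
s=robot.observe();print(s['contact_force'],s['torque'])
c=wrist(robot,'w11')
t=robot.read_camera('side')
b=cv2.resize(t['frame'][90:170,270:398],(640,400),interpolation=2)
cv2.imwrite('pics/w11s.png',cv2.resize(np.vstack([c['frame'][:240],b]),(560,560)))
```

```text
[-1.22298347 -0.05021209 -1.83524912] [-0.00751572  0.11560287  0.01690587]
29.875 [0.38337717 0.32273626 0.21046595] [-3.1389201  -0.00323899 -0.16740527]
```

View pics/w11s.png

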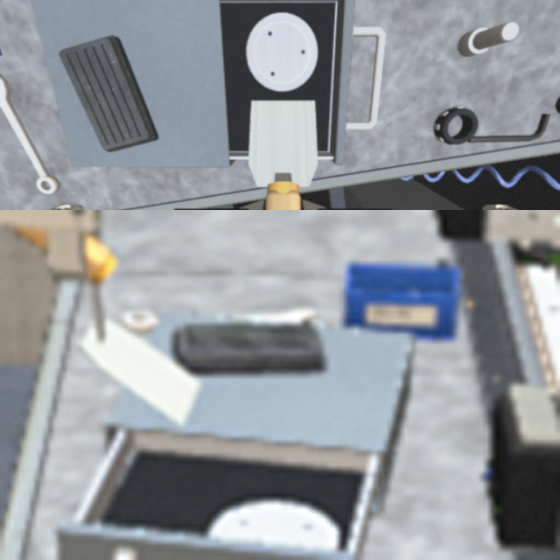

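The disc lies flat in the well, and the scraper is off it and clear, at (145,370) in the side crop. I carry the scraper back to its old place and lower it with a light grip so it levels itself.

apply_moves([
  {"xyz": [0,0,0],"turn": -0.167},
  {"xyz": [3,20,0],"turn": 0},
  {"xyz": [5,40,0],"turn": 0},
  {"xyz": [7,55,0],"turn": 0},
  {"xyz": [7,55,0],"turn": 0},
  {"xyz": [7,55,0],"turn": 0},
  {"xyz": [7,55,0],"turn": 0},
  {"xyz": [7,55,0],"turn": 0},
  {"xyz": [7,55,0],"turn": 0},
  {"xyz": [5,55,0],"turn": 0},
])

```text
time: 31.22
tool_pos: [0.4368, -0.1245, 0.2077]
tool_rot: [-3.141, 0.001, -0.0]
contact_force: [0.7, 0.9, -1.2]
opening: 0.0218
```

apply_moves([
  {"xyz": [3,40,0],"turn": 0},
  {"xyz": [0,21,10],"turn": 0},
  {"xyz": [0,0,25],"turn": 0},
  {"xyz": [0,0,30],"turn": 0},
  {"xyz": [0,0,30],"turn": 0},
  {"xyz": [0,0,25],"turn": 0},
  {"xyz": [0,0,0],"turn": 0},
])

```text
time: 32.1
tool_pos: [0.4389, -0.183, 0.0866]
tool_rot: [-3.139, 0.004, -0.0]
contact_force: [-0.6, -0.1, -0.7]
opening: 0.0216
```

apply_moves([
  {"xyz": [0,0,0],"turn": 0},
  {"xyz": [-4,0,8],"turn": 0},
  {"xyz": [-5,0,8],"turn": 0},
  {"xyz": [-6,0,8],"turn": 0},
  {"xyz": [-6,0,8],"turn": 0},
  {"xyz": [-6,0,8],"turn": 0},
  {"xyz": [-5,0,8],"turn": 0},
  {"xyz": [-3,0,8],"turn": 0},
  {"xyz": [0,0,3],"turn": 0},
  {"xyz": [0,0,0],"turn": 0},
], newtons=5)

```text
time: 33.35
tool_pos: [0.4052, -0.1837, 0.0294]
tool_rot: [-3.141, 0.0, -0.0]
contact_force: [0.6, -0.8, -1.5]
opening: 0.0219
```

apply_moves([
  {"xyz": [0,0,1.5],"turn": 0},
  {"xyz": [0,0,0],"turn": 0},
  {"xyz": [0,0,0],"turn": 0},
])

```text
time: 33.72
tool_pos: [0.4054, -0.1838, 0.0283]
tool_rot: [3.141, -0.0, -0.0]
contact_force: [-3.2, -0.6, 2.3]
opening: 0.0219
```

apply_moves([
  {"xyz": [0,0,0],"turn": 0},
  {"xyz": [0,0,0],"turn": 0},
  {"xyz": [0,0,0],"turn": 0},
  {"xyz": [0,0,-10],"turn": 0},
  {"xyz": [0,0,-30],"turn": 0},
  {"xyz": [0,0,-40],"turn": 0},
  {"xyz": [0,0,-40],"turn": 0},
  {"xyz": [0,0,0],"turn": 0},
], gripper=0.5)

```text
time: 34.72
tool_pos: [0.4069, -0.1848, 0.1515]
tool_rot: [3.137, -0.006, -0.0]
contact_force: [-0.4, 0.8, 0.1]
opening: 0.0458
```

Run:
```python
from cell import robot
from h import *
c=wrist(robot,'w12')
t=robot.read_camera('side');pickle.dump(t,open('side12.pkl','wb'))
b=cv2.resize(t['frame'][250:330,250:378],(640,400),interpolation=2)
cv2.imwrite('pics/w12s.png',cv2.resize(np.vstack([c['frame'][:240],b]),(560,560)))
```

```text
34.725 [ 0.40694759 -0.18479223  0.15146297] [ 3.13741161e+00 -6.09092174e-03 -9.08415157e-05]
```

View pics/w12s.png

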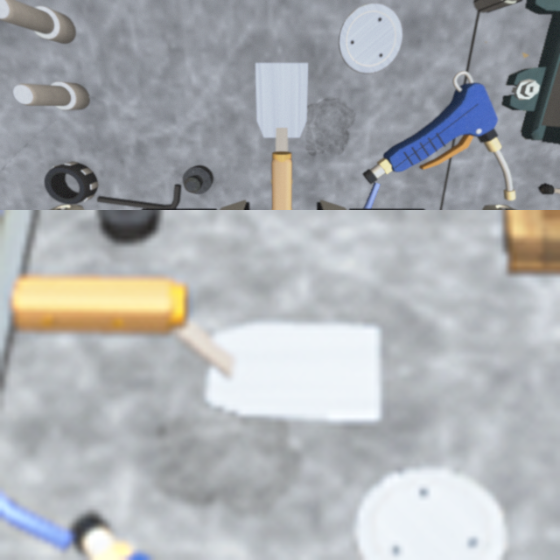

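The scraper lies flat and let go: in the side crop its blade is at (300,370) and its handle at (100,305). Now the drawer: I close the fingers, go in front of the bar and push.

apply_moves([
  {"xyz": [0,0,0],"turn": 0.167},
  {"xyz": [-2,-25,0],"turn": 0},
  {"xyz": [-2,-50,0],"turn": 0},
  {"xyz": [-2,-55,0],"turn": 0},
  {"xyz": [-2,-55,0],"turn": 0},
  {"xyz": [0,-55,0],"turn": 0},
  {"xyz": [0,-50,0],"turn": 0},
  {"xyz": [0,-34,0],"turn": 0},
  {"xyz": [0,0,0],"turn": 0},
], gripper=0, newtons=20)

```text
time: 35.95
tool_pos: [0.4505, 0.1388, 0.1467]
tool_rot: [3.141, 0.003, -0.164]
contact_force: [-0.4, -0.0, -0.1]
opening: 0.0007
```

apply_moves([
  {"xyz": [0,0,30],"turn": 0},
  {"xyz": [0,0,35],"turn": 0},
  {"xyz": [0,0,35],"turn": 0},
  {"xyz": [0,0,24],"turn": 0},
  {"xyz": [0,0,0],"turn": 0},
])

```text
time: 36.58
tool_pos: [0.4493, 0.1358, 0.0222]
tool_rot: [3.14, 0.005, -0.168]
contact_force: [-0.4, -0.2, 0.5]
opening: 0.0006
```

apply_moves([
  {"xyz": [0,-12,0],"turn": 0},
  {"xyz": [0,-12,0],"turn": 0},
  {"xyz": [0,-6,0],"turn": 0},
  {"xyz": [0,-6,0],"turn": 0},
  {"xyz": [0,-9,0],"turn": 0},
  {"xyz": [0,-12,0],"turn": 0},
  {"xyz": [0,-14,0],"turn": 0},
  {"xyz": [0,-14,0],"turn": 0},
  {"xyz": [0,-14,0],"turn": 0},
  {"xyz": [0,-14,0],"turn": 0},
])

```text
time: 37.83
tool_pos: [0.4703, 0.2495, 0.0241]
tool_rot: [3.142, -0.0, -0.167]
contact_force: [-0.3, -3.2, 1.8]
opening: 0.0002
```

apply_moves([
  {"xyz": [0,-14,0],"turn": 0},
  {"xyz": [0,-14,0],"turn": 0},
  {"xyz": [0,-10,0],"turn": 0},
  {"xyz": [0,-7,0],"turn": 0},
  {"xyz": [0,-4,0],"turn": 0},
  {"xyz": [0,-2,0],"turn": 0},
  {"xyz": [0,0,0],"turn": 0},
])

```text
time: 38.7
tool_pos: [0.4785, 0.2989, 0.024]
tool_rot: [-3.141, 0.0, -0.167]
contact_force: [0.1, -1.1, -0.5]
opening: 0.0007
```

apply_moves([
  {"xyz": [0,-2,0],"turn": 0},
  {"xyz": [0,-2,0],"turn": 0},
  {"xyz": [0,0,0],"turn": 0},
])

```text
time: 39.08
tool_pos: [0.4792, 0.3028, 0.024]
tool_rot: [3.141, 0.0, -0.167]
contact_force: [-0.5, -0.4, -0.7]
opening: 0.0007
```

apply_moves([
  {"xyz": [0,-2,0],"turn": 0},
  {"xyz": [0,-2,0],"turn": 0},
  {"xyz": [0,0,0],"turn": 0},
])

```text
time: 39.45
tool_pos: [0.4793, 0.3039, 0.024]
tool_rot: [3.136, 0.002, -0.167]
contact_force: [-1.3, -14.5, 5.1]
opening: 0.0005
```

Run:
```python
from cell import robot
from h import *
s=robot.observe();print(s['contact_force'],s['tool_pos'])
t=robot.read_camera('top')
a=t['frame'];b0=pickle.load(open('top.pkl','rb'))['frame']
cv2.imwrite('pics/w13s.png',np.vstack([cv2.resize(f[170:250,210:290],(400,300) if 0 else (400,300),interpolation=2) for f in(b0,a)]))
```

```text
[ -1.33893094 -14.51221858   5.0823284 ] [0.47926544 0.30385012 0.0239669 ]
```

View pics/w13s.png

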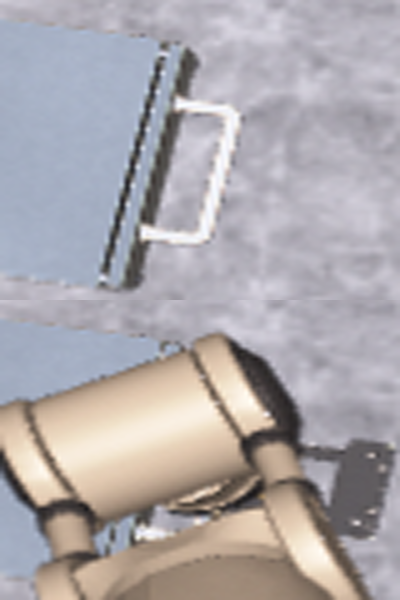

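The push now meets the stop at 14.5 N; the arm hides the drawer in this view. I back off, lift clear and compare the handle with the first picture numerically.

apply_moves([
  {"xyz": [0,10,0],"turn": 0},
  {"xyz": [0,20,0],"turn": 0},
  {"xyz": [0,20,0],"turn": 0},
  {"xyz": [0,0,-40],"turn": 0},
  {"xyz": [0,0,-50],"turn": 0},
  {"xyz": [0,20,-50],"turn": 0},
  {"xyz": [0,50,0],"turn": 0},
  {"xyz": [0,50,0],"turn": 0},
  {"xyz": [0,50,0],"turn": 0},
  {"xyz": [0,50,0],"turn": 0},
])

```text
time: 40.75
tool_pos: [0.4345, 0.0388, 0.1643]
tool_rot: [-3.141, -0.001, -0.167]
contact_force: [0.6, -0.1, -0.4]
opening: -0.0
```

Run:
```python
from cell import robot
from h import *
s=robot.observe();print(s['time'],s['contact_force'],s['tool_pos'])
a=robot.read_camera('top')['frame'];b0=pickle.load(open('top.pkl','rb'))['frame']
A,B=[cv2.cvtColor(f[180:245,225:270],6).astype(np.float32) for f in(b0,a)]
print('handle shift px',cv2.phaseCorrelate(A,B),np.abs(A-B).mean())
for n,(v,u) in dict(gauge=(168,325),nut=(249,331),plug=(247,381)).items():
    P,Q=[cv2.cvtColor(f[v-13:v+13,u-13:u+13],6).astype(np.float32) for f in(b0,a)]
    print(n,cv2.phaseCorrelate(P,Q),np.abs(P-Q).mean())
t=robot.read_camera('side')['frame']; t0=pickle.load(open('side12.pkl','rb'))['frame']
print('scraper change',np.abs(t[255:310,250:330].astype(float)-t0[255:310,250:330]).mean())
```

```text
40.75 [ 0.63532652 -0.06054375 -0.42915802] [0.43452479 0.03880356 0.1643217 ]
handle shift px ((-0.2597938047776829, 0.002370585531764391), 0.981246273017224) 8.008889
gauge ((0.5085946945902862, 0.5050461135475679), 0.9970944733940198) 1.443787
nut ((0.18870661368126207, 1.5317157132259371), 0.3997448017240715) 39.161243
plug ((1.6089917142630128, 2.2606780305735885), -0.10106263075672876) 35.02071
scraper change 2.533333333333333
```

apply_moves([
  {"xyz": [0,0,0],"turn": 0},
  {"xyz": [0,0,0],"turn": 0},
])

```text
time: 41.1
tool_pos: [0.4351, 0.0412, 0.1641]
tool_rot: [-3.141, -0.0, -0.166]
contact_force: [-0.2, -0.2, 0.6]
opening: 0.0004
```

```bash
python3 -c "
from cell import robot
print(robot.hand_in())"
```

```text
the job is handed in; nothing more can be done
None
```

I did every step of the task and handed the job in at about 41 s; the hand-in reports no verdict. I opened the drawer and scooped the 92 mm disc against the pins. I carried it level and let the blade pivot nose down in a light grip, so the disc slid flat into the drawer. Then I laid the scraper down and pushed the drawer shut.

**Last checks:**
- **Drawer:** the push met the stop at 14.5 N, and the handle is within about 0.3 px (roughly 1 mm) of where it was at the start, shut.
- **Disc:** it looked flat in the drawer, same face up, before closing. I could not see it once the drawer was shut.
- **Scraper:** it lies flat and let go on the worktop, and shows no visible change since. It lies about 35 mm nearer the robot than before.
- **Other loose things:** the gauge block shows no real movement (about 0.5 px). The last picture comparison for the collet nut and the rubber plug gave no usable match, probably because the arm hid them. In the wrist picture taken after laying the scraper down, they looked to be in place. My path did not go near them.

I viewed 15 pictures, above the budget of 10 plus one or two.

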